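# Tip the sorter tray out and clamp its prop leg at the mark

## Task

Tip the four chunky stones out of the sorter tray into the clear bin by taking the sliding leg's crossbar and moving the leg along its rail until its yellow pointer is on the red mark. When all the stones are in the bin, and while still holding the leg on the mark, swing the red cam lever fully shut; do not swing it before the leg is on the mark. Finish still holding the leg there by its crossbar with the lever shut (a spring pulls the leg back if it is let go), and leave the bin and the other things on the table where they are.

Things in the scene. Friction and masses are not known exactly. Their poses are not given: they have to be found in the camera images.
- leg: Sliding prop leg: blue carriage plate (70 x 150 mm, top 31 mm above the table) on a rail, with a round crossbar. Origin: on the rail's axis under the crossbar, at table height. +y: the way it must slide (to tray and bin); +x: along the crossbar. Starts at its outer stop, slides 98 mm at most and tips the tray; a spring and the tray's weight pull it back with 4 to 12 N all the way.
- leg_grip (a point): Where to take the crossbar: on its axis, 62 mm up, 115 mm along leg +x from the rail's axis. Level aluminium rod along leg x, 14 mm in diameter, free from 15 to 138 mm, then an 18 mm black cap. Pinch it across (fingers close along leg y); the hand can then slide along it, still holding. Under it: plate top 31 mm up (to 45 mm out), base 8 mm up (to 85), table. Not given while held.
- leg_pointer (a point): Tip of the carriage's yellow pointer: 46 mm along leg -x from the rail's axis, at the same leg y as the crossbar's axis, 30 mm above the table.
- mark_line (a point): Length mark: middle of the top of a red block, 22 mm across the rail, 10 mm wide along it, on the white scale beside the rail, 26 mm above the table; axes parallel to the leg's. The leg is on the mark when the pointer, and so the crossbar's axis, has this point's y in these axes, after 55 to 85 mm of travel.
- lever (a joint): Angle of the red cam lever, rad: 0 = fully shut (lever along leg +y, square across above the crossbar), 0.62 = wide open (starts at 0.50 to 0.60). It turns level about an upright pivot on the carriage, stays where it is left and resists with about 0.1 N m (1.5 to 2.5 N at the hand); shut is a hard stop.
- lever_pivot (a point): Lever's pivot axis at the lever's mid-height, 78 mm above the table: 30 mm along leg +x and 60 mm along leg -y from the leg's origin; it moves with the leg.
- lever_tip (a point): Centre of the lever's round tip (16 mm in diameter), 90 mm from the pivot. Red bar, 12 mm wide, 72 to 84 mm above the table, passing 3 mm over the crossbar. Open, its tip's outer edge is up to 89 mm out from the rail's axis, short of leg_grip; a hand on the crossbar outside it that slides along leg -x pushes it shut with its fingers' sides. Shut, its outer flank is 36 mm out (tip 38).
- tray (a joint): Tilt of the steel tray, rad: 0 = level (start), 0.53 to 0.69 at the mark. 150 mm wide, 185 mm long, walls 28 mm, open at the lip; slick floor: the stones slide from about 0.2 to 0.4 rad. Its far end rises to 0.25 m but stays over 130 mm from the crossbar.
- tray_lip (a point): Middle of the tray's open lip, over the bin, about 123 mm above the table at the start.
- bin: Clear open plastic bin under the lip, 180 x 160 x 70 mm (x, y, z), walls 4 mm; origin under its centre. Loose: leave it there.
- stone0_center (a point): Centre of the red faceted stone, 34 mm across and 18 mm high, in the tray.
- stone1_center (a point): Centre of the green faceted stone, 34 mm across and 18 mm high, in the tray.
- stone2_center (a point): Centre of the blue faceted stone, 34 mm across and 18 mm high, in the tray.
- stone3_center (a point): Centre of the amber faceted stone, 34 mm across and 18 mm high, in the tray.
- bead_jar: Jar with white cap, 52 mm in diameter, 75 mm high, beside the stand. Leave alone. Origin under its centre, as for the others below.
- calculator: Grey calculator, 85 x 150 x 16 mm. Leave alone.
- gold_carton: Yellow carton, 100 x 120 x 70 mm. Leave alone.
- mug: White mug, 76 mm in diameter, 90 mm high. Leave alone.
- parcel_brush: Hand brush lying on the table. Leave alone.

How it is judged:
By the outcome, as a careful person would: the job done as asked, in the order asked, and still so for the second after the job is handed in, while the arm keeps its last pose, push and grip.
It also fails if it takes over 48 s, if anything falls off the work surface, if the arm or the gripper's body presses on something with over 40 N, if the wrist force passes 120 N, or if a joint passes its speed limit or range.

## Robot

A 7-joint arm with a two-finger parallel gripper is mounted at the origin on the work surface. World frame = base frame: x ahead of the robot, y to its left, z up, the work surface at z = 0. Lengths are in m, angles in rad, forces in N, time in s.
With the tool pointing down it reaches from about 0.425 to 0.875 m from the base axis. Payload 4.7 kg.
Tool frame: the origin (TCP) lies midway between the tips of the shut fingers; the grasp point (between the pads) lies 19 mm behind it (ctrl.grip_point_offset is the distance from the TCP to the grasp point, in m); z points along the fingers, y is the line along which they close (so a half turn about z gives the same grasp; the last joint's range is limited). The gripper opens to 87 mm and grips with 3 to 60 N. Pads are 19 mm wide; open, the fingers measure 117 mm over their backs; the gripper's body (75 mm by 190 mm) begins 51 mm behind the grasp point.
Start: joints at [1.19, 0.321, -0.07, 1.45, 0.023, 1.371, -0.057], TCP at [0.25, -0.6, 0.223] pointing down, gripper open.
Joint ranges: [-2.86, 2.86], [-0.3, 2.09], [-1.38, 1.24], [0.06, 2.45], [-1.56, 4.7], [0.09, 2.05], [-2.69, 2.69]. Speed limits (rad/s): [2.57, 2.57, 3.14, 3.14, 3.14, 3.14, 3.14].

## Interface

Orientations are given as a rotation vector (axis times angle).
In Python, from bench import ctrl gives the robot as it stands.
- The arm moves only by the tool move_arm, never from a script. Its argument "increments" is text: rows parted by semicolons, each of 7 numbers parted by spaces: the shift along the world's x, y, z in mm, then the turn, a rotation vector about the world's x, y, z in degrees, then the closure in counts, from 0 (fully open) to 255 (shut). A call has exactly 8 rows; each row shifts and turns the commanded pose from where the row before left it; what a row does not reach is not made up. A row lasts 1/12 s, in which the tool goes at most 41.7 mm and 7.16 degrees, less where a joint would pass 70% of its speed; a pose out of reach is approached as far as the arm can. A call with a gripper value outside its range is refused whole. The fingers move at their own pace and stop on an object; "grip_force" is the grip in N (left out, the last holds). Time passes only in rows, so rows that do not move let the fingers close, or fill a call up. It gives the time, the measured TCP pose, the force, the opening and the grip force at its end, in the units of the state.
- ctrl.get_state(): the state, without advancing time (a new reading comes with each control period).
- ctrl.get_image(name): name is "side" or "top"; returns a dict with "frame" (420x560x3 uint8, red, green, blue), "depth" (420x560 float32, m along the optical axis (not along the pixel's ray), 0 where there is no reading), "fx", "fy", "cx", "cy" (pixels), "k1" (the pictures are not rectified: a ray, as slopes to the right and down, at radius r is drawn at 1 + k1 r^2 times it, then the intrinsics apply), "position" and "orientation" of the camera in the world. Camera axes: x right, y down, z forward; pixel columns grow to the right and rows downward; lengths in m; the calibration is good to about 2 mm. A picture is of the moment at which its call begins.
- ctrl.close_job(): hands the job in; it is judged then, once.
Trained networks look in a picture, given as the dict that the camera call returned (one of the last four; its "shot" number tells which), for a name from the list of things; names that differ only in an ending like _2 or _b are one class to them, and where a whole thing is asked for, a point or a joint stands for the part that bears it (a point fixed in the world has none). Each returns a list of dicts, best first, with "score" (0 to 1); they miss things now and then, are a little off and sometimes report something else, mostly with a low value. They report only what shows in the picture. A call takes as long as a camera call.
- ctrl.find_in(target, picture): "centre" ([x, y, z] in m, in world coordinates, good to about 4 mm: the middle of the surface that is visible of it).
- ctrl.silhouettes(target, picture): "region" (420x560 bool, what is visible of it).
The state is a dict: "time": time; "joint_positions": joint angles; "qd": joint speeds; "joint_torque": joint torques, N m; "position": TCP position; "tool_rot": TCP orientation; "ft_force": force on the tool from outside, world axes, zero at the start; "torque": the same for the moment, N m; "grip_width": opening from 0.0 (shut) to 1.0 (fully open); "grip_force": force on a finger pad.
Only numpy, scipy, OpenCV 4.12 (cv2) and the standard library are available. Lean on these libraries where they do the work, as an engineer would, in place of code of your own. Each camera call takes 0.05 s, during which the arm holds its last target. There are 200 camera calls.

## Working session

There is one attempt and no reset: what is moved stays moved. The work goes in short steps, Python scripts to look and compute and a tool call to move; the robot and the scene stay as the last step left them, time stands still between calls to the robot, and variables do not carry over. Pictures are saved under pics/ and viewed, at most 10 in all, crops included, and the job is handed in when it is done.

Besides the shell and the picture viewer there is one more tool, called after ">>>" in YAML: its name, and indented under it one key for each argument. move_arm: Moves the arm, as the interface text tells. Its arguments: {"type":"object","properties":{"increments":{"type":"string"},"grip_force":{"type":"number"}},"required":["increments"]}

```bash
mkdir -p pics; ls; cat > h.py <<'E'
import numpy as np, cv2
from scipy.spatial.transform import Rotation as R
from bench import ctrl
def pose(p):
    o=np.array(p['orientation'],float)
    Rm=R.from_rotvec(o).as_matrix() if o.shape==(3,) else (o if o.shape==(3,3) else R.from_quat(o).as_matrix())
    return np.array(p['position']),Rm
def slopes(p,uv):
    d=np.array([(uv[0]-p['cx'])/p['fx'],(uv[1]-p['cy'])/p['fy']]);s=d.copy()
    for _ in range(20): s=d/(1+p['k1']*(s@s))
    return s
def ray(p,uv):
    t,Rm=pose(p);s=slopes(p,uv);return t,Rm@np.array([s[0],s[1],1])
def atz(p,uv,z):
    t,d=ray(p,uv);return t+d*(z-t[2])/d[2]
def dep(p,uv):
    t,d=ray(p,uv);return t+d*p['depth'][int(uv[1]),int(uv[0])]
def tri(p1,a,p2,b):
    t1,d1=ray(p1,a);t2,d2=ray(p2,b)
    k=np.linalg.lstsq(np.c_[d1,-d2],t2-t1,rcond=None)[0]
    x,y=t1+d1*k[0],t2+d2*k[1];return (x+y)/2,np.linalg.norm(x-y)
def proj(p,X):
    t,Rm=pose(p);c=Rm.T@(np.array(X)-t);s=c[:2]/c[2];s=s*(1+p['k1']*(s@s))
    return np.array([s[0]*p['fx']+p['cx'],s[1]*p['fy']+p['cy']])
def save(p,n): cv2.imwrite('pics/'+n,p['frame'][:,:,::-1])
E
python3 - <<'E'
from h import *
import pickle
np.set_printoptions(precision=4,suppress=True)
P={n:ctrl.get_image(n) for n in('side','top')}
pickle.dump(P,open('p0.pkl','wb'))
for n,p in P.items():
    save(p,n+'0.png');print(n,p['position'],p['orientation'],p['fx'],p['k1'])
    for t in ['leg','leg_grip','leg_pointer','mark_line','lever','lever_pivot','lever_tip','tray_lip','bin','stone0_center','stone1_center','stone2_center','stone3_center','bead_jar','mug']:
        print(t,[(np.round(d['centre'],4).tolist(),round(d['score'],2)) for d in ctrl.find_in(t,p)[:2]])
print(ctrl.get_state()); print(ctrl.grip_point_offset)
E
```

```text
pics
side [0.1844 0.7345 0.7411] [-0.6379  2.5612 -1.2488] 385.30077886550237 -0.0907896238115118
leg [([0.532, -0.1253, 0.0456], 0.65)]
leg_grip [([0.6496, 0.2765, 0.0163], 0.69), ([0.5308, -0.1269, 0.0425], 0.61)]
leg_pointer [([0.5349, -0.1268, 0.0483], 0.59)]
mark_line [([0.4375, -0.0594, 0.0206], 0.61)]
lever [([0.5882, -0.4259, 0.0177], 0.7), ([0.5582, -0.1519, 0.0829], 0.65)]
lever_pivot [([0.5603, -0.1509, 0.0843], 0.57), ([0.4789, 0.1581, 0.1202], 0.43)]
lever_tip [([0.5586, -0.1538, 0.0893], 0.58), ([0.6258, 0.1798, 0.0552], 0.3)]
tray_lip []
bin [([0.4843, 0.1595, 0.1229], 0.53)]
stone0_center [([0.5207, 0.1639, 0.1386], 0.49)]
stone1_center [([0.5857, -0.4236, 0.0173], 0.7), ([0.4496, 0.1558, 0.1412], 0.63)]
stone2_center [([0.5599, -0.1526, 0.0855], 0.47)]
stone3_center [([0.5303, -0.1288, 0.0386], 0.69)]
bead_jar [([0.6274, 0.1767, 0.0545], 0.92)]
mug [([0.5739, 0.4879, 0.0516], 0.92), ([0.436, -0.0589, 0.0205], 0.34)]
top [0.3556 0.0272 1.4279] [-2.1316  2.1373 -0.1694] 525.2401999627984 -0.15219616271909434
leg [([0.5163, -0.1272, 0.0277], 0.79), ([0.5588, -0.1604, 0.
[... 546 characters left out ...]
18, 0.1258], 0.48)]
bead_jar [([0.6239, 0.1559, 0.073], 0.81), ([0.6491, 0.2728, 0.0196], 0.58)]
mug [([0.5845, 0.4934, 0.0395], 0.7), ([0.6277, 0.1552, 0.0735], 0.48)]
{'time': 1.6, 'joint_positions': array([ 1.1901,  0.321 , -0.0701,  1.4505,  0.0226,  1.3708, -0.0569]), 'qd': array([-0.001 ,  0.0014,  0.0009, -0.0006,  0.0026,  0.0003,  0.0002]), 'joint_torque': array([  0.0006, -49.1084,  -0.403 , -31.2766,  -0.0635,   0.0334,
         0.    ]), 'position': array([ 0.25  , -0.6   ,  0.2226]), 'tool_rot': array([3.0805, 0.6161, 0.    ]), 'ft_force': array([ 0.122 ,  0.4979, -0.2439]), 'torque': array([-0.0051,  0.0368, -0.0145]), 'grip_force': 0.0, 'grip_width': 0.9992422245871534}
0.0187
```

View pics/side0.png

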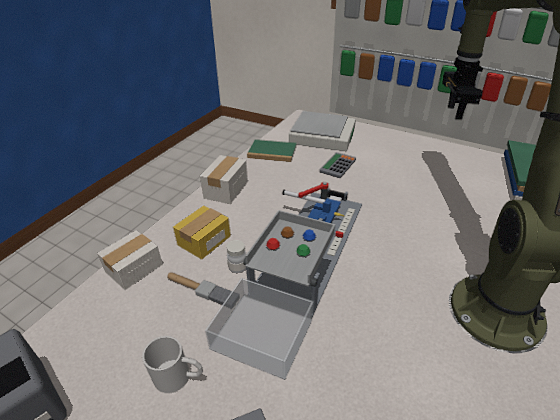

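View pics/top0.png

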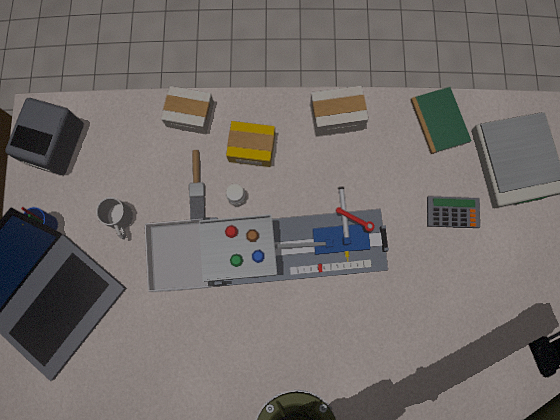

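```bash
python3 - <<'E'
from h import *
import pickle
P=pickle.load(open('p0.pkl','rb'))
a=cv2.resize(P['side']['frame'][175:255,270:370],None,fx=6,fy=6,interpolation=cv2.INTER_CUBIC)
b=cv2.resize(P['top']['frame'][180:280,280:395],None,fx=6,fy=6,interpolation=cv2.INTER_CUBIC)
cv2.imwrite('pics/c_side.png',a[:,:,::-1]);cv2.imwrite('pics/c_top.png',b[:,:,::-1])
E
```

```text
(no output)
```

View pics/c_side.png

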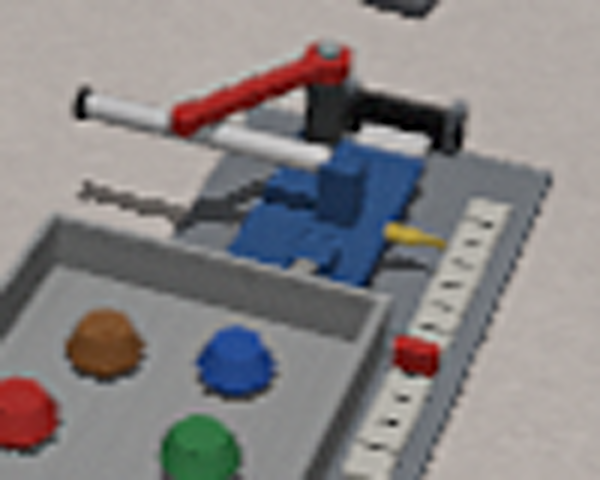

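View pics/c_top.png

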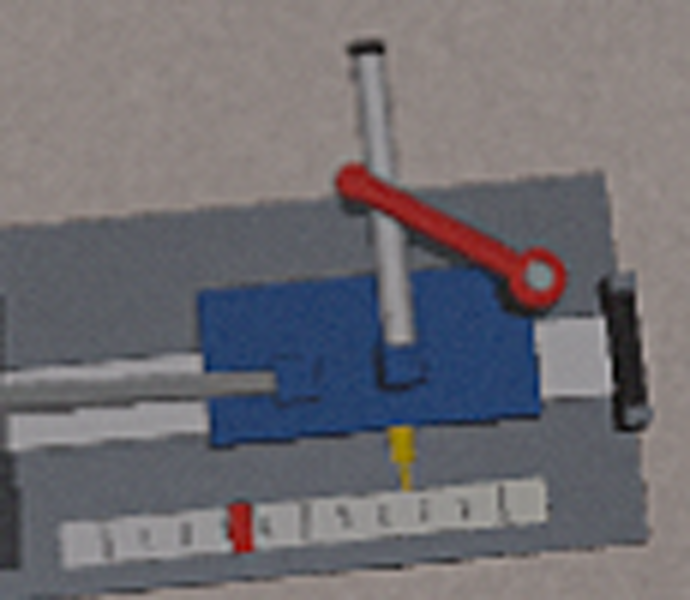

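```bash
python3 - <<'E'
from h import *
import pickle
np.set_printoptions(precision=4,suppress=True)
P=pickle.load(open('p0.pkl','rb'));T,S=P['top'],P['side']
ct=lambda x,y:((x+.5)/6-.5+280,(y+.5)/6-.5+180)
cs=lambda x,y:((x+.5)/6-.5+270,(y+.5)/6-.5+175)
D=dict(cap=((366,47),(82,103),.062),inner=((398,340),(325,155),.062),ptr=((405,488),(445,242),.03),mark=((240,528),(418,346),.026),ltip=((352,182),(187,118),.084),piv=((539,274),(329,50),.09))
for k,(a,b,z) in D.items():
    x,e=tri(T,ct(*a),S,cs(*b));print(k,x,round(e,4),'top@z',atz(T,ct(*a),z),'side@z',atz(S,cs(*b),z))
# colour subpixel
for n,p in P.items():
    h=cv2.cvtColor(p['frame'],cv2.COLOR_RGB2HSV);H,Sa,V=h[...,0],h[...,1],h[...,2]
    for c,m in dict(red=((H<8)|(H>172))&(Sa>120)&(V>60),yel=(H>18)&(H<34)&(Sa>120),blue=(H>100)&(H<125)&(Sa>120)).items():
        _,_,st,ce=cv2.connectedComponentsWithStats(m.astype(np.uint8))
        print(n,c,[(s.tolist(),q.round(2).tolist()) for s,q in zip(st[1:],ce[1:]) if s[4]>5 and 270<q[0]<400 and 170<q[1]<290])
E
```

```text
cap [ 0.6499 -0.1206  0.0611] 0.0021 top@z [ 0.6507 -0.1202  0.062 ] side@z [ 0.6483 -0.1197  0.062 ]
inner [ 0.5189 -0.1313  0.0655] 0.0012 top@z [ 0.5198 -0.1316  0.062 ] side@z [ 0.52   -0.1359  0.062 ]
ptr [ 0.4558 -0.1376  0.0295] 0.0034 top@z [ 0.4574 -0.1371  0.03  ] side@z [ 0.454  -0.1374  0.03  ]
mark [ 0.4396 -0.0641  0.0242] 0.0017 top@z [ 0.4403 -0.0637  0.026 ] side@z [ 0.4382 -0.0623  0.026 ]
ltip [ 0.586  -0.1114  0.0785] 0.0024 top@z [ 0.5862 -0.1105  0.084 ] side@z [ 0.5814 -0.1046  0.084 ]
piv [ 0.5443 -0.191   0.0847] 0.0024 top@z [ 0.5448 -0.1898  0.09  ] side@z [ 0.5402 -0.1838  0.09  ]
side red [([299, 183, 29, 15, 133], [312.98, 189.56]), ([336, 231, 7, 7, 39], [338.97, 233.72]), ([266, 238, 14, 12, 116], [272.56, 243.55])]
side yel [([335, 212, 9, 4, 20], [338.05, 213.9])]
side blue [([308, 199, 32, 24, 451], [324.64, 210.18]), ([303, 229, 12, 12, 104], [308.82, 234.94])]
top red [([336, 207, 38, 24, 207], [354.84, 218.52]), ([318, 264, 4, 8, 29], [319.66, 267.34])]
top yel [([345, 251, 4, 11, 28], [346.64, 254.43])]
top blue [([313, 225, 57, 29, 1226], [340.64, 239.13])]
```

>>> move_arm:
  increments: "8 10 0 0 0 0 0;16 20 0 0 0 -1 0;16 22 0 0 0 -1 0;16 22 0 0 0 -1 0;16 22 0 0 0 -1 0;16 22 0 0 0 -1 0;16 22 0 0 0 -1 0;16 22 0 0 0 -1 0"
  grip_force: 25

```text
time: 2.27
position: [0.3712, -0.4358, 0.2228]
tool_rot: [3.112, 0.427, 0.0]
ft_force: [0.0, 0.3, 0.3]
grip_width: 1.001
grip_force: 0.0
```

>>> move_arm:
  increments: "16 22 0 0 0 -1 0;16 22 0 0 0 -1 0;16 22 0 0 0 -1 0;16 22 0 0 0 -1 0;16 22 0 0 0 -1 0;16 22 0 0 0 -1 0;16 20 0 0 0 -1 0;16 18 0 0 0 -1 0"

```text
time: 2.93
position: [0.4989, -0.2652, 0.2229]
tool_rot: [-3.135, -0.21, -0.0]
ft_force: [-0.6, -0.3, -0.3]
grip_width: 1.001
grip_force: 0.0
```

>>> move_arm:
  increments: "16 20 -10 0 0 -1 0;16 20 -10 0 0 -1 0;16 20 -10 0 0 -0.75 0;16 20 -10 0 0 0 0;16 20 -10 0 0 0 0;16 20 -10 0 0 0 0;16 14 -3 0 0 0 0;6 8 0 0 0 0 0"

```text
time: 3.6
position: [0.6169, -0.1214, 0.1585]
tool_rot: [-3.136, -0.14, 0.001]
ft_force: [0.1, -0.0, 0.5]
grip_width: 0.999
grip_force: 0.0
```

>>> move_arm:
  increments: "-1 -2.5 -16 0 0 0 0;0 0 -20 0 0 0 0;0 0 -20 0 0 0 0;0 0 -20 0 0 0 0;0 0 -18 0 0 0 0;0 0 -13 0 0 0 0;0 0 -8.5 0 0 0 0;0 0 0 0 0 0 0"

```text
time: 4.27
position: [0.6136, -0.1284, 0.0425]
tool_rot: [-3.138, -0.133, 0.005]
ft_force: [-0.5, 0.7, 0.6]
grip_width: 1.001
grip_force: 0.0
```

```bash
python3 - <<'E'
from h import *
p=ctrl.get_image('side');t=ctrl.get_image('top')
a=cv2.resize(p['frame'][165:255,270:370],(600,540),interpolation=cv2.INTER_CUBIC)
cv2.imwrite('pics/c_side1.png',a[:,:,::-1])
s=ctrl.get_state();print(s['position'],s['ft_force'],s['time'])
E
```

```text
[ 0.61535487 -0.12860543  0.04474691] [ 0.72189333 -0.18718485 -0.15030496] 4.3667
```

View pics/c_side1.png

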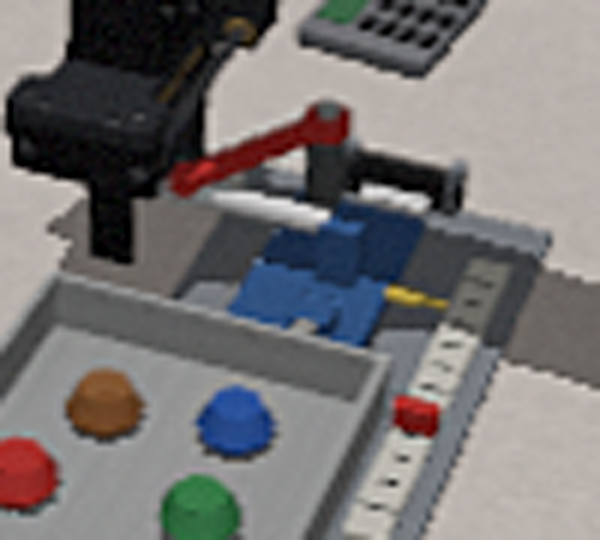

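The near (+y) finger at about (110,220) hangs beyond the bar with the lever tip (185,180) clear inside it; the bar lies between the fingers. I'm closing now.

>>> move_arm:
  increments: "0.5 3 -0.5 0 0 0 60;0 1 0 0 0 0 120;0 0 0 0 0 0 200;0 0 0 0 0 0 255;0 0 0 0 0 0 255;0 0 0 0 0 0 255;0 0 0 0 0 0 255;0 0 0 0 0 0 255"
  grip_force: 30

```text
time: 5.03
position: [0.6155, -0.1246, 0.0436]
tool_rot: [3.139, 0.133, -0.0]
ft_force: [-0.3, -0.4, 0.4]
grip_width: 0.477
grip_force: 0.0
```

>>> move_arm:
  increments: "0 0 0 0 0 0 255;0 0 0 0 0 0 255;0 0 0 0 0 0 255;0 0 0 0 0 0 255;0 0 0 0 0 0 255;0 0 0 0 0 0 255;0 0 0 0 0 0 255;0 0 0 0 0 0 255"
  grip_force: 30

```text
time: 5.7
position: [0.6154, -0.1242, 0.0436]
tool_rot: [-3.138, -0.134, 0.0]
ft_force: [-0.3, 1.3, 0.1]
grip_width: 0.149
grip_force: 30.0
```

>>> move_arm:
  increments: "-0.3 3 0 0 0 0 255;-0.4 5 0 0 0 0 255;-0.4 5 0 0 0 0 255;-0.4 5 0 0 0 0 255;-0.4 5 0 0 0 0 255;-0.4 5 0 0 0 0 255;-0.4 5 0 0 0 0 255;-0.3 3 0 0 0 0 255"

```text
time: 6.37
position: [0.6126, -0.0923, 0.0436]
tool_rot: [3.134, 0.13, 0.001]
ft_force: [1.3, -5.2, -1.7]
grip_width: 0.149
grip_force: 30.0
```

>>> move_arm:
  increments: "-0.4 4 0 0 0 0 255;-0.4 5 0 0 0 0 255;-0.4 5 0 0 0 0 255;-0.4 5 0 0 0 0 255;-0.4 5 0 0 0 0 255;-0.4 5 0 0 0 0 255;-0.3 3 0 0 0 0 255;0 0 0 0 0 0 255"

```text
time: 7.03
position: [0.6095, -0.0587, 0.0435]
tool_rot: [3.136, 0.132, -0.001]
ft_force: [-1.1, -4.3, 0.1]
grip_width: 0.15
grip_force: 30.0
```

```bash
cat > look.py <<'E'
from h import *
import sys
np.set_printoptions(precision=4,suppress=True)
S=ctrl.get_image('side');T=ctrl.get_image('top')
a=cv2.resize(S['frame'][150:370,190:400],(573,600),interpolation=cv2.INTER_CUBIC)
b=cv2.resize(T['frame'][170:300,140:395],None,fx=3.1,fy=3.1,interpolation=cv2.INTER_CUBIC)
n=sys.argv[1];cv2.imwrite(f'pics/s{n}.png',a[:,:,::-1]);cv2.imwrite(f'pics/t{n}.png',b[:,:,::-1])
for nm,p,zs in(('top',T,(.026,.03)),('side',S,(.026,.03))):
    h=cv2.cvtColor(p['frame'],cv2.COLOR_RGB2HSV);H,Sa,V=[h[...,i] for i in range(3)]
    for c,m,z in (('red',((H<8)|(H>172))&(Sa>120)&(V>60),.026),('yel',(H>18)&(H<34)&(Sa>110)&(V>50),.03)):
        _,L,st,ce=cv2.connectedComponentsWithStats(m.astype(np.uint8))
        for i in range(1,len(st)):
            q=ce[i]
            if st[i,4]>5 and 230<q[0]<400 and 170<q[1]<330: 
                print(nm,c,st[i].tolist(),q.round(2),atz(p,q,z))
s=ctrl.get_state();print(s['position'],s['ft_force'],s['torque'],s['time'],s['grip_force'],s['grip_width'])
E
python3 look.py 2
```

```text
top red [318, 264, 5, 8, 34] [319.88 267.56] [ 0.4404 -0.0645  0.026 ]
side red [306, 194, 16, 7, 64] [314.7  197.86] [ 0.5686 -0.1813  0.026 ]
side red [335, 231, 8, 7, 40] [338.88 233.7 ] [ 0.4368 -0.056   0.026 ]
side red [243, 314, 12, 12, 119] [248.18 319.41] [0.5074 0.3099 0.026 ]
side yel [287, 189, 5, 5, 8] [288.88 191.  ] [ 0.656  -0.1721  0.03  ]
side yel [328, 225, 10, 5, 26] [331.88 227.12] [ 0.4637 -0.069   0.03  ]
[ 0.6095 -0.0587  0.0435] [-0.3338 -5.0825 -0.3968] [-1.081   0.1574  0.0498] 7.1333 30.003721117973328 0.1492362184773698
```

>>> move_arm:
  increments: "-0.2 2 0 0 0 0 255;-0.2 2 0 0 0 0 255;-0.2 2 0 0 0 0 255;-0.1 1.5 0 0 0 0 255;0 1 0 0 0 0 255;0 0 0 0 0 0 255;0 0 0 0 0 0 255;0 0 0 0 0 0 255"

```text
time: 7.8
position: [0.6087, -0.0496, 0.0435]
tool_rot: [3.137, 0.132, -0.001]
ft_force: [-0.9, -6.0, 0.4]
grip_width: 0.153
grip_force: 30.0
```

```bash
python3 look.py 3
python3 - <<'E'
import cv2
from h import *
p=ctrl.get_image('side');q=ctrl.get_image('top')
a=p['frame'][215:245,310:360];b=q['frame'][245:285,290:355]
a=cv2.resize(a,None,fx=10,fy=10,interpolation=cv2.INTER_CUBIC)
b=cv2.resize(b,None,fx=7,fy=7,interpolation=cv2.INTER_CUBIC)
o=np.zeros((580,500,3),np.uint8);o[:300,:500]=a;o[300:580,:455]=b
cv2.imwrite('pics/m3.png',o[:,:,::-1])
E
```

```text
side red [309, 196, 12, 6, 46] [315.28 198.85] [ 0.5648 -0.1773  0.026 ]
side red [335, 231, 8, 7, 39] [338.95 233.82] [ 0.4364 -0.0556  0.026 ]
side yel [293, 188, 5, 4, 11] [295.45 189.18] [ 0.6418 -0.1911  0.03  ]
side yel [327, 227, 10, 4, 25] [330.6  228.84] [ 0.4641 -0.0603  0.03  ]
[ 0.6087 -0.0496  0.0435] [-1.5233 -4.6442  0.7877] [-1.016   0.2506  0.0509] 7.9 30.00308007001877 0.1531095501503083
```

View pics/m3.png

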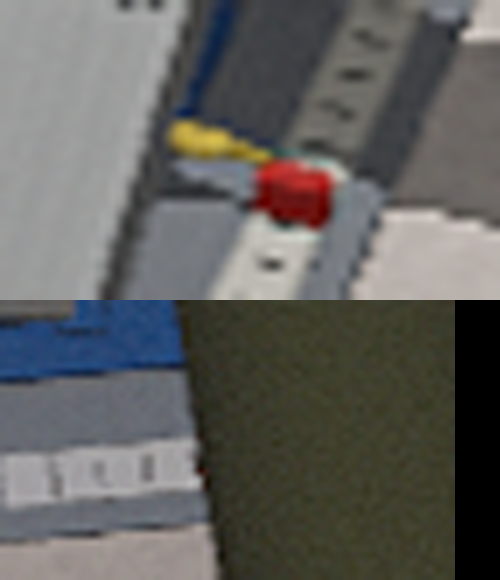

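View pics/s3.png

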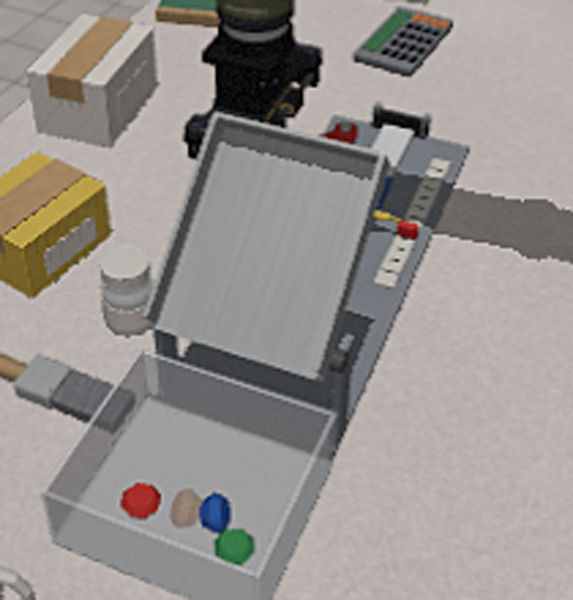

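```bash
python3 - <<'E'
from h import *
np.set_printoptions(precision=4,suppress=True)
p=ctrl.get_image('side')
f=lambda x,y:((x+.5)/10-.5+310,(y+.5)/10-.5+215)
ex=np.array([.9964,.085,0]);ey=np.array([-.085,.9964,0])
# outline of the expected block for a grid of centres vs. red mask
h=cv2.cvtColor(p['frame'],cv2.COLOR_RGB2HSV);H,Sa,V=[h[...,i] for i in range(3)]
m=((H<8)|(H>172))&(Sa>90);m[:, :330]=0;m[:,350:]=0;m[:225]=0;m[245:]=0
for zb in(.012,.014,.016,.018):
  best=[]
  for dx in np.arange(-.006,.0065,.001):
    for dy in np.arange(-.01,.0105,.001):
      c=np.array([.4390,-.0630,0])+dx*ex+dy*ey
      pts=np.array([proj(p,c+a*.011*ex+b*.005*ey+[0,0,z]) for a in(-1,1) for b in(-1,1) for z in(zb,.026)])
      I=np.zeros((420*8,560*8),np.uint8)[:2000,2560:2880]
      hull=cv2.convexHull(((pts+.5)*8-[2560,0]).astype(np.int32))
      cv2.fillConvexPoly(I,hull,1)
      g=cv2.resize(I[1760:1960].astype(np.float32),(40,25),interpolation=cv2.INTER_AREA)
      sub=m[220:245,320:360]
      best.append((np.abs(g-sub).sum(),c,dx,dy))
  best.sort(key=lambda t:t[0])
  for b in best[:3]:
    tip=atz(p,f(272,160),.03); print(zb,round(float(b[0]),2),b[1],'tip',tip,'remaining along y',((b[1]-tip)@ey),'across',((b[1]-tip)@ex))
E
```

```text
0.012 12.44 [ 0.4391 -0.064   0.    ] tip [ 0.4457 -0.0614  0.03  ] remaining along y -0.001982837317586016 across -0.00685480508202827
0.012 12.66 [ 0.439 -0.063  0.   ] tip [ 0.4457 -0.0614  0.03  ] remaining along y -0.0009827993575860215 across -0.006854805082028272
0.012 12.67 [ 0.44   -0.0629  0.    ] tip [ 0.4457 -0.0614  0.03  ] remaining along y -0.0009827993575860202 across -0.005854767122028264
0.014 10.3 [ 0.4389 -0.062   0.    ] tip [ 0.4457 -0.0614  0.03  ] remaining along y 1.7238602413980177e-05 across -0.006854805082028274
0.014 10.66 [ 0.439 -0.063  0.   ] tip [ 0.4457 -0.0614  0.03  ] remaining along y -0.0009827993575860215 across -0.006854805082028272
0.014 10.77 [ 0.44   -0.0629  0.    ] tip [ 0.4457 -0.0614  0.03  ] remaining along y -0.0009827993575860202 across -0.005854767122028264
0.016 10.33 [ 0.4388 -0.061   0.    ] tip [ 0.4457 -0.0614  0.03  ] remaining along y 0.0010172765624139818 across -0.006854805082028275
0.016 10.44 [ 0.4378 -0.0611  0.    ] tip [ 0.4457 -0.0614  0.03  ] remaining along y 0.0010172765624139807 across -0.007854843042028284
0.016 10.47 [ 0.4379 -0.0621  0.    ] tip [ 0.4457 -0.0614  0.03  ] remaining along y 1.7238602413979093e-05 across -0.007854843042028282
0.018 11.86 [ 0.4377 -0.0601  0.    ] tip [ 0.4457 -0.0614  0.03  ] remaining along y 0.0020173145224139824 across -0.007854843042028286
0.018 11.92 [ 0.4377 -0.0591  0.    ] tip [ 0.4457 -0.0614  0.03  ] remaining along y 0.003017352482413977 across -0.007854843042028287
0.018 12.25 [ 0.4378 -0.0611  0.    ] tip [ 0.4457 -0.0614  0.03  ] remaining along y 0.0010172765624139807 across -0.007854843042028284
```

>>> move_arm:
  increments: "-3 -0.2 0 0 0 0 255;-6 -0.5 0 0 0 0 255;-6 -0.5 0 0 0 0 255;-6 -0.6 0 0 0 0 255;-6 -0.5 0 0 0 0 255;-6 -0.5 0 0 0 0 255;-6 -0.5 0 0 0 0 255;-4 -0.4 0 0 0 0 255"
  grip_force: 16

```text
time: 8.72
position: [0.5799, -0.0515, 0.0493]
tool_rot: [3.137, 0.134, 0.047]
ft_force: [23.8, -3.0, -1.7]
grip_width: 0.154
grip_force: 16.7
```

>>> move_arm:
  increments: "0 0 0 0 0 0 255;0 0 0 0 0 0 255;0 0 0 0 0 0 255;0 0 0 0 0 0 255;0 0 0 0 0 0 255;0 0 0 0 0 0 255;0 0 0 0 0 0 255;0 0 0 0 0 0 255"
  grip_force: 9

```text
time: 9.38
position: [0.5761, -0.0519, 0.0488]
tool_rot: [3.137, 0.134, 0.033]
ft_force: [13.2, -3.0, 5.2]
grip_width: 0.152
grip_force: 9.7
```

```bash
python3 look.py 4
```

```text
side red [311, 196, 10, 6, 37] [315.89 198.97] [ 0.5628 -0.1776  0.026 ]
side red [335, 231, 9, 7, 41] [338.95 233.76] [ 0.4365 -0.0559  0.026 ]
side yel [305, 189, 4, 4, 8] [306.75 190.  ] [ 0.6073 -0.2039  0.03  ]
side yel [327, 227, 10, 5, 25] [330.68 229.04] [ 0.4635 -0.0596  0.03  ]
[ 0.5761 -0.0519  0.0488] [12.8735 -3.4013  5.5913] [-0.6789 -2.9129  0.0222] 9.4833 9.71827513350945 0.1542629190929441
```

View pics/s4.png

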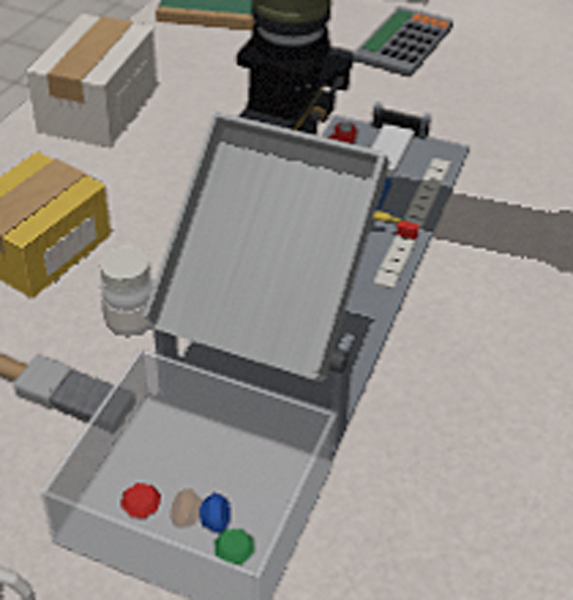

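>>> move_arm:
  increments: "-4 -0.3 0 0 0 0 255;-4 -0.4 0 0 0 0 255;-4 -0.3 0 0 0 0 255;-4 -0.3 0 0 0 0 255;-4 -0.4 0 0 0 0 255;-4 -0.3 0 0 0 0 255;-2 -0.2 0 0 0 0 255;0 0 0 0 0 0 255"
  grip_force: 9

```text
time: 10.15
position: [0.5488, -0.0543, 0.0478]
tool_rot: [3.137, 0.134, 0.03]
ft_force: [13.5, -3.9, 2.8]
grip_width: 0.16
grip_force: 10.2
```

>>> move_arm:
  increments: "-2 -0.2 -1 0 0 0 255;-2 -0.2 -1 0 0 0 255;-2 -0.2 -1 0 0 0 255;-2 -0.1 0 0 0 0 255;-1 -0.1 0 0 0 0 255;0 0 0 0 0 0 255;0 0 0 0 0 0 255;0 0 0 0 0 0 255"

```text
time: 10.82
position: [0.5485, -0.0543, 0.0479]
tool_rot: [3.136, 0.136, 0.057]
ft_force: [29.2, -2.6, -0.9]
grip_width: 0.155
grip_force: 19.8
```

```bash
python3 look.py 5; python3 - <<'E'
from h import *
T=ctrl.get_image('top')
for n in('top','side'):
    p=ctrl.get_image(n)
    print(n,[(k,[(np.round(d['centre'],3).tolist(),round(d['score'],2)) for d in ctrl.find_in(k,p)[:2]]) for k in('lever','lever_tip')])
S=p
b=cv2.resize(S['frame'][175:235,275:355],(480,360),interpolation=cv2.INTER_CUBIC);a=cv2.resize(T['frame'][200:260,290:370],(480,240),interpolation=cv2.INTER_CUBIC)
cv2.imwrite('pics/m5.png',np.vstack([b,a[:, :]])[:,:,::-1])
E
```

```text
side red [316, 197, 5, 6, 18] [318.28 199.28] [ 0.5555 -0.1796  0.026 ]
side red [335, 231, 9, 7, 42] [338.86 233.74] [ 0.4368 -0.0559  0.026 ]
side yel [327, 227, 10, 5, 24] [330.75 229.12] [ 0.4632 -0.0593  0.03  ]
[ 0.5485 -0.0542  0.0479] [28.8958 -2.6811 -0.7822] [-0.6732 -5.7098  0.182 ] 10.9167 19.75185764953494 0.15244015247963594
top [('lever', []), ('lever_tip', [])]
side [('lever', []), ('lever_tip', [([0.418, 0.346, 0.022], 0.56)])]
```

View pics/m5.png

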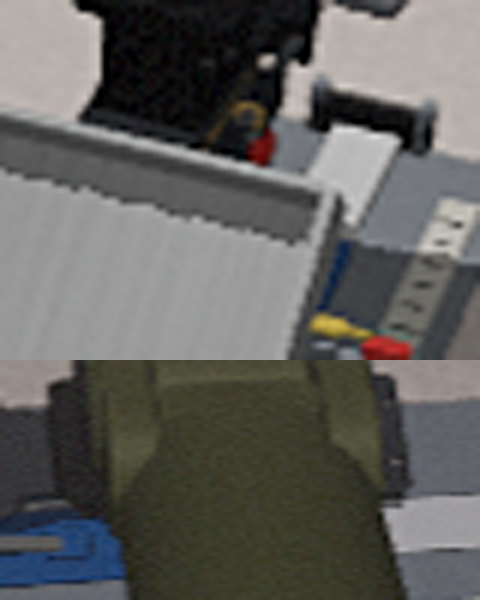

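>>> move_arm:
  increments: "0 0 0 0 0 0 255;0 0 0 0 0 0 255;0 0 0 0 0 0 255;0 0 0 0 0 0 255;0 0 0 0 0 0 255;0 0 0 0 0 0 255;0 0 0 0 0 0 255;0 0 0 0 0 0 255"
  grip_force: 6

```text
time: 11.93
position: [0.5485, -0.0542, 0.0479]
tool_rot: [3.136, 0.136, 0.057]
ft_force: [28.4, -2.4, -1.1]
grip_width: 0.154
grip_force: 18.1
```

>>> move_arm:
  increments: "3 0 0 0 0 0 255;3 0 0 0 0 0 255;3 0 0 0 0 0 255;3 0 0 0 0 0 255;0 0 0 0 0 0 255;0 0 0 0 0 0 255;0 0 0 0 0 0 255;0 0 0 0 0 0 255"
  grip_force: 8

```text
time: 12.6
position: [0.5487, -0.0555, 0.0446]
tool_rot: [3.136, 0.133, 0.018]
ft_force: [3.8, -4.3, 11.2]
grip_width: 0.159
grip_force: 8.1
```

>>> move_arm:
  increments: "-3 0 0 0 0 0 255;-3 0 0 0 0 0 255;-3 0 0 0 0 0 255;-3 0 0 0 0 0 255;0 0 0 0 0 0 255;0 0 0 0 0 0 255;0 0 0 0 0 0 255;0 0 0 0 0 0 255"

```text
time: 13.27
position: [0.5481, -0.0535, 0.0454]
tool_rot: [3.138, 0.137, 0.057]
ft_force: [35.5, -1.8, -16.7]
grip_width: 0.156
grip_force: 25.8
```

>>> move_arm:
  increments: "-2 -0.1 0 0 0 0 255;-2 -0.1 0 0 0 0 255;-1 -0.1 0 0 0 0 255;0 0 0 0 0 0 255;0 0 0 0 0 0 255;0 0 0 0 0 0 255;0 0 0 0 0 0 255;0 0 0 0 0 0 255"

```text
time: 13.93
position: [0.5479, -0.0528, 0.0458]
tool_rot: [-3.137, -0.139, -0.073]
ft_force: [49.0, -0.6, -29.1]
grip_width: 0.157
grip_force: 32.1
```

>>> move_arm:
  increments: "3 0 0 0 0 0 255;3 0 0 0 0 0 255;3 0 0 0 0 0 255;3 0 0 0 0 0 255;0 0 0 0 0 0 255;0 0 0 0 0 0 255;0 0 0 0 0 0 255;0 0 0 0 0 0 255"
  grip_force: 20

```text
time: 14.6
position: [0.5482, -0.0547, 0.0452]
tool_rot: [3.137, 0.135, 0.033]
ft_force: [14.9, -3.1, 2.5]
grip_width: 0.155
grip_force: 28.7
```

```bash
python3 look.py 6; python3 - <<'E'
from h import *
p=ctrl.get_image('side')
a=cv2.resize(p['frame'][215:245,310:360],(600,360),interpolation=cv2.INTER_CUBIC)
t=ctrl.get_image('top')
b=cv2.resize(t['frame'][190:250,280:380],(600,240),interpolation=cv2.INTER_CUBIC)
cv2.imwrite('pics/m6.png',np.vstack([a,b])[:,:,::-1])
t0,d=ray(p,(0,0))
import pickle
P=pickle.load(open('p0.pkl','rb'))
for uv in [(338.05,213.9)]: print('init yel',atz(P['side'],uv,.03))
E
```

```text
side red [316, 197, 5, 5, 19] [318.05 199.05] [ 0.5566 -0.1804  0.026 ]
side red [335, 231, 9, 7, 41] [338.95 233.76] [ 0.4365 -0.0559  0.026 ]
side yel [313, 192, 5, 3, 9] [314.78 193.  ] [ 0.5773 -0.2005  0.03  ]
side yel [327, 227, 10, 5, 25] [330.68 229.04] [ 0.4635 -0.0596  0.03  ]
[ 0.5482 -0.0547  0.0452] [15.7539 -2.752   2.1825] [-0.484  -3.0713  0.2869] 14.7 28.73457670211792 0.1503206866776248
init yel [ 0.47086941 -0.13411785  0.03      ]
```

View pics/m6.png

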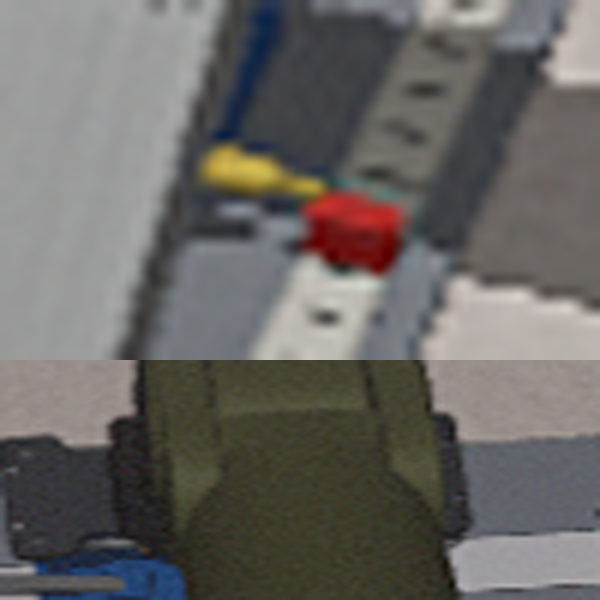

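```bash
python3 -c "
from bench import ctrl
print(ctrl.close_job())"
```

```text
the job is handed in; nothing more can be done
None
```

I handed the job in with all four stones in the bin, the leg held on the red mark to within about 1 mm, and the lever pushed to its hard stop. I judged the lever shut from the contact position, forces and torques, because both camera views of it were blocked.

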